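# Wedge the rocking tool chest

### The job

The plywood tool chest rocks because one leg is too short: with the fingertips press down on its top corner above the short leg to feel it rock, let it settle back, then push the wooden wedge along the table, thin end first, under that leg until it is snug. Then press down firmly (about 10 N) on the same corner again to test it, pushing the wedge a little further and testing again for as long as it still gives, and finish while still holding that press on the corner, with the chest level and steady on its wedge. Do not lift or carry anything, do not shove the chest out of its place, and leave the other things alone.

Things in the scene. Friction and masses are not known exactly. Their poses are not given: they have to be found in the camera images.
- chest: plywood tool chest, about 4 kg, 200 (x) x 260 (y) x 150 mm tall with its legs; drawer fronts on its +x face, a steel bow 30 mm high on its flat top. Origin: centre of the footprint at foot level, z up. Four 30 x 30 mm legs flush with its sides, centred at x +-85, y +-115 mm; underside 25 mm up. Three stand on small round glides; the leg at +x +y lacks one and is short. Not fixed: it slides if pushed hard
- corner (a point): where to press: on the flat top above the middle of the short leg, 15 mm in from both outer faces, 150 mm above the table when level. 3 to 5 N down here rocks the chest about the diagonal through the two neighbouring legs until the short leg meets the table (2 to 4 degrees); let go, it falls back level on its other three legs
- leg_foot (a point): point at table level (chest level) straight below the middle of the short leg's outer, +y face. The gap under the leg is 5 to 10 mm, different every time and not measured. The wedge goes in here, in the chest's -y direction
- wedge: loose wooden wedge, about 90 g, 120 mm long (x), 50 mm wide (y), flat underneath; 3 mm thick along its thin edge at +x, rising evenly to an upright butt end 22 mm high at -x. Origin: centre of its underside. At the start the thin end faces the short leg, 30 to 90 mm off, askew by up to 0.35 rad, its origin up to 30 mm to one side
- wedge_tip (a point): middle of the wedge's thin edge, at the level of its underside. It goes some 13 to 45 mm in past the leg's outer face before the leg sits on the wedge; the push, almost free before, then stiffens
- gouge: loose bystander: gouge with a round wooden handle, 200 mm long, 26 mm thick, lying between the wedge's path and the robot; origin under its middle
- offcut: loose bystander: plain rectangular wood offcut, 40 x 90 x 35 mm, on the far side of the wedge's path; origin at the centre of its underside
- spoon: loose bystander: wooden spoon, 210 mm long; origin under its middle
- tumbler: loose bystander: drinking glass, 72 mm across, 100 mm tall; origin at the centre of its foot
- mallet: loose bystander: wooden mallet, 215 mm long, 60 mm tall, lying; origin under it near its head
- wax: loose bystander: round metal tin, 64 mm across, 45 mm tall; origin at the centre of its foot
- marker: loose bystander: carpenter's pencil, 140 mm long, 11 mm thick; origin under its middle
Things that resemble listed ones, but are neither listed nor needed, are in the scene too. What is shaped like the wedge but purple is not meant.

How it is judged:
On the way, in this order (a step that is already met when the one before it is completed fails the run):
1. pressed by the fingers, the chest is felt to rock (leans more than 0.015 rad) before the wedge is under it (contact force between the fingers and chest above 1 N and angle between chest's own z axis and vertical above 0.015 rad and not (y of wedge_tip in the frame of chest between 0.03 and 0.122 m and x of wedge_tip in the frame of chest between 0.055 and 0.115 m)), for 0.1 s.
2. the chest has been let settle back level, untouched, before the wedge is under it (contact force between each of the arm, the fingers and chest below 0.1 N and angle between chest's own z axis and vertical below 0.01 rad and not (y of wedge_tip in the frame of chest between 0.03 and 0.122 m and x of wedge_tip in the frame of chest between 0.055 and 0.115 m)), for 0.1 s.
3. the wedge, thin end first, is at least 8 mm in under the short leg and touches the chest (y of wedge_tip in the frame of chest between 0.03 and 0.122 m and x of wedge_tip in the frame of chest between 0.055 and 0.115 m and contact force between wedge and chest above 0.3 N), for 0.1 s.
At the end, for the whole second after the job is handed in: Fingers still press the chest with over 5 N, over 2 N of it borne by the wedge; chest at rest, leaning under 0.014 rad, within 25 mm of its start; wedge flat, within 0.35 rad of the chest's y axis, its thin edge 8 to 100 mm in past the leg's outer face, within 30 mm sideways of the leg's middle (y of wedge_tip in the frame of chest between 0.03 and 0.122 m and x of wedge_tip in the frame of chest between 0.055 and 0.115 m and angle between the x axis of wedge and the y axis of chest, either way round below 0.35 rad and angle between wedge's own z axis and vertical below 0.05 rad and contact force between the fingers and chest above 5 N and contact force between wedge and chest above 2 N and angle between chest's own z axis and vertical below 0.014 rad and distance of chest from where it was at the start of the episode below 0.025 m and linear speed of each of chest, wedge below 0.01 m/s); the arm keeps its last pose, push and grip.
It fails at once if the wedge is lifted or tipped off the table (height (world z) of wedge above 0.015 m or angle between wedge's own z axis and vertical above 0.3 rad).
It fails at once if the chest is lifted or tipped up (height (world z) of chest above 0.015 m or angle between chest's own z axis and vertical above 0.15 rad).
It fails at once if the chest is shoved more than 40 mm from its place (distance of chest from where it was at the start of the episode above 0.04 m).
It fails at once if the chest is hit or pressed with more than 60 N (contact force between the fingers and chest above 60 N).
It fails at once if a bystander is disturbed (moved more than 25 mm) (distance of any of gouge, offcut, spoon, tumbler, mallet, wax, marker from where it was at the start of the episode above 0.025 m).
It also fails if it takes over 72 s, if anything falls off the work surface, if the arm or the gripper's body presses on something with over 40 N, if the wrist force passes 120 N, or if a joint passes its speed limit or range.

### The arm

A 6-joint arm with a two-finger parallel gripper is mounted at the origin on the work surface. World frame = base frame: x ahead of the robot, y to its left, z up, the work surface at z = 0. Lengths are in m, angles in rad, forces in N, time in s.
With the tool pointing down it reaches from about 0.25 to 0.725 m from the base axis. Payload 4 kg.
Tool frame: the origin (TCP) lies at the very end of the fingers, on their centre line; the grasp point (between the pads) lies 19 mm behind it; y points along the fingers, z is the direction in which the jaws open and shut, and the axes are right-handed (so a half turn about y gives the same grasp; the last joint's range is limited). The gripper opens to 85 mm and grips with 20 to 120 N. Pads are 22 mm wide; open, the fingers measure 114 mm over their backs; the gripper's body (76 mm by 85 mm) begins 54 mm behind the grasp point. The pads swing forward as they close: fully open they stand 13 mm farther back than shut.
Start: joints at [-1.195, 0.241, 0.005, 1.335, 0, 1.571], TCP at [0.184, -0.465, 0.231] pointing down, gripper open.
Joint ranges: [-2.72, 2.72], [-1.05, 1.87], [-1.09, 1.28], [-1.99, 2.15], [-1.42, 1.44], [-3.14, 3.14]. Speed limits (rad/s): [2.79, 2.79, 3.14, 3.14, 3.14, 3.14].

### API

Orientations are given as a unit quaternion [x, y, z, w].
In Python, from workcell import bot gives the robot as it stands. The module is installed in compiled form; this text tells all that it offers.
- The arm moves only by the tool move_arm, never from a script. Its argument "increments" is a list of rows, each an object with "grip": the closure, from 0 (fully open) to 1 (shut); "linear": the shift along the tool's x, y, z scaled (see below), a list of three; "twist": the turn about the tool's y scaled (see below). A call has exactly 5 rows; each row shifts and turns the pose as measured when the row begins, along the tool's axes as they then stand; what a row does not reach is not made up. The controller multiplies each number of a shift by 0.2 m and each number of a turn by 2 rad. A row lasts 1/10 s, in which the tool goes at most 50 mm and 8.59 degrees, less where a joint would pass 70% of its speed; a pose out of reach is approached as far as the arm can. A call with a number of a shift or a turn outside -1 to 1 is refused whole. A call with a gripper value outside its range is refused whole. The fingers move at their own pace and stop on an object; the grip force is fixed at half the most. Time passes only in rows, so rows that do not move let the fingers close, or fill a call up. It gives the time, the measured TCP pose, the force and the opening at its end, in the units of the state.
- bot.get_obs(): the state, without advancing time (a new reading comes with each control period).
- bot.camera(name): name is "scene" or "top" or "wrist"; returns (picture, depth): 384x512x3 uint8, blue, green, red; 384x512 float32, m along the optical axis (not along the pixel's ray), 0 where there is no reading.
- bot.camera_params(name): a dict with "camera_matrix" (3x3 intrinsics, pixels), "rvec" (rotation vector, rad) and "tvec" (3), from world to camera coordinates, as OpenCV has them; the wrist camera has in their place "T_tool_cam" (4x4, takes a point from camera to tool coordinates, whose origin is the TCP and whose axes are the tool frame's). Camera axes: x right, y down, z forward; pixel columns grow to the right and rows downward; lengths in m; the calibration is good to about 2 mm. A picture is of the moment at which its call begins: read the wrist's pose just before it. camera_params takes no time and is no camera call.
- bot.job_done(): hands the job in, once; it reports no verdict.
The state is a dict: "clock": time; "joint_pos": joint angles; "joint_vel": joint speeds; "tau": joint torques, N m; "eef_pos": TCP position; "tool_rot": TCP orientation; "ft_force": force on the tool from outside, world axes, zero at the start; "ft_torque": the same for the moment, N m; "grip_width": finger opening in m.
Only numpy, scipy, OpenCV 4.12 (cv2) and the standard library are available. Lean on these libraries where they do the work, as an engineer would, in place of code of your own. Each camera call takes 0.05 s, during which the arm holds its last target. There are 200 camera calls.

## Working session

There is one attempt and no reset: what is moved stays moved. The work goes in short steps, Python scripts to look and compute and a tool call to move; the robot and the scene stay as the last step left them, time stands still between calls to the robot, and variables do not carry over. Pictures are saved under pics/ and viewed, about 8 in all and at most 12, crops included, and the job is handed in when it is done.

Besides the shell and the picture viewer there is one more tool, called after "Request:" in YAML: its name, and indented under it one key for each argument. move_arm: Moves the arm, as the interface text tells. Its arguments: {"type":"object","properties":{"increments":{"type":"array"}},"required":["increments"]}

```bash
mkdir -p pics
cat > h.py <<'E'
import numpy as np,cv2
from workcell import bot
from scipy.spatial.transform import Rotation as R
def cam(n,name):
    o=bot.get_obs(); im,d=bot.camera(n); p=bot.camera_params(n)
    cv2.imwrite(f'pics/{name}.png',im); np.savez(f'pics/{name}.npz',im=im,d=d,K=p['camera_matrix'],T=ext(p,o)); return im,d
def ext(p,o):
    T=np.eye(4)
    if 'rvec' in p:
        Rm=cv2.Rodrigues(np.array(p['rvec'],float))[0]; T[:3,:3]=Rm.T; T[:3,3]=-Rm.T@np.array(p['tvec'],float).ravel(); return T
    T[:3,:3]=R.from_quat(o['tool_rot']).as_matrix(); T[:3,3]=o['eef_pos']; return T@np.array(p['T_tool_cam'])
def pts(name):
    z=np.load(f'pics/{name}.npz'); d=z['d']; K=z['K']; v,u=np.mgrid[:d.shape[0],:d.shape[1]]
    c=np.stack([(u-K[0,2])/K[0,0]*d,(v-K[1,2])/K[1,1]*d,d],-1); w=c@z['T'][:3,:3].T+z['T'][:3,3]; w[d==0]=np.nan; return w,z['im']
E
python3 - <<'E'
from h import *
o=bot.get_obs(); print({k:np.round(v,3) for k,v in o.items()}); print(R.from_quat(o['tool_rot']).as_matrix().round(3))
a,_=cam('scene','s0'); b,_=cam('top','t0')
for n in('s0','t0'): print(np.load(f'pics/{n}.npz')['T'].round(2))
E
```

```text
{'clock': np.float64(0.0), 'joint_pos': array([-1.195,  0.241,  0.004,  1.335, -0.   ,  1.571]), 'joint_vel': array([-0.001,  0.001,  0.001,  0.001, -0.   ,  0.   ]), 'tau': array([ 2.0000e-03, -3.7232e+01,  2.5241e+01,  1.7000e-02,  0.0000e+00,
       -0.0000e+00]), 'eef_pos': array([ 0.183, -0.465,  0.23 ]), 'tool_rot': array([-0.132,  0.695, -0.694,  0.132]), 'ft_force': array([ 0.066,  0.474, -0.483]), 'ft_torque': array([0.045, 0.041, 0.048]), 'grip_width': np.float64(0.085)}
[[-0.93  -0.001  0.367]
 [-0.367  0.002 -0.93 ]
 [ 0.    -1.    -0.002]]
[[ 0.89  0.27 -0.38  1.05]
 [ 0.46 -0.55  0.7  -0.92]
 [-0.02 -0.79 -0.61  0.89]
 [ 0.    0.    0.    1.  ]]
[[ 0.02 -1.    0.06  0.49]
 [-1.   -0.02  0.01 -0.02]
 [-0.01 -0.06 -1.    1.15]
 [ 0.    0.    0.    1.  ]]
```

View pics/t0.png

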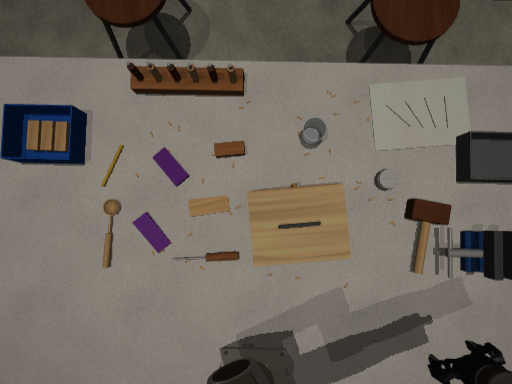

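View pics/s0.png

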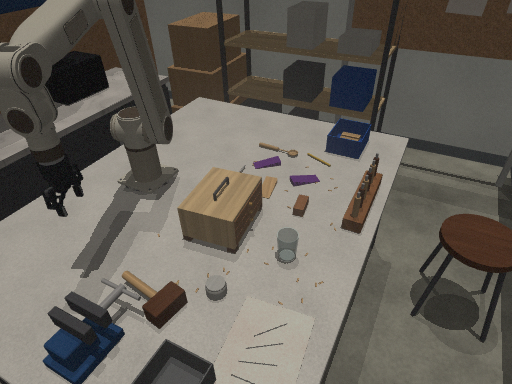

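The top view shows the chest at px (249–350, 183–265) with a drawer knob on the upper (+x) edge, so the short leg is at its upper left. The wedge is at (190–229, 196–216), the offcut above it, and the gouge below it. The scene view agrees.

Run:
```python
from h import *
w,im=pts('t0')
def rect(m,l):
    p=w[m][:,:2].astype(np.float32); r=cv2.minAreaRect(p); print(l,len(p),np.round(r[0],3),np.round(r[1],3),round(r[2],1)); print(np.round(cv2.boxPoints(r),3).tolist())
v,u=np.mgrid[:384,:512]
z=w[...,2]
m=(z>.14)&(z<.16)&(u>235)&(u<365)&(v>170)&(v<280); rect(m,'chest top'); print(np.nanmedian(z[m]))
print('bow z',np.nanmax(z[183:265,250:350]))
hsv=cv2.cvtColor(im,cv2.COLOR_BGR2HSV)
box=(u>180)&(u<236)&(v>185)&(v<225)
print('tbl',np.nanmedian(z[225:240,180:235]))
m=box&(hsv[...,1]>70); rect(m,'wedge'); 
P=w[m]; c=P.mean(0)
for a in np.linspace(P[:,1].min(),P[:,1].max(),7): 
    s=abs(P[:,1]-a)<.008; print(round(a,3),P[s].mean(0).round(4),(P[s][:,0].max()-P[s][:,0].min()).round(3))
for l,b in dict(gouge=(170,243,248,266),offcut=(210,250,136,162),knob=(285,303,178,186)).items():
    m=(u>b[0])&(u<b[1])&(v>b[2])&(v<b[3])&(z>.008); rect(m,l)
big=cv2.resize(im[170:280,170:360],None,fx=4,fy=4,interpolation=cv2.INTER_CUBIC); cv2.imwrite('pics/c0.png',big)
```

```text
chest top 7187 [ 0.47  -0.114] [0.203 0.261] 6.2
[[0.35499998927116394, 0.004999999888241291], [0.382999986410141, -0.2540000081062317], [0.5849999785423279, -0.23199999332427979], [0.5559999942779541, 0.027000000700354576]]
0.15010364736351423
bow z 0.18606960387539695
tbl 0.0003233153827282287
wedge 681 [0.517 0.146] [0.062 0.132] 2.8
[[0.4830000102519989, 0.20999999344348907], [0.49000000953674316, 0.07900000363588333], [0.5519999861717224, 0.0820000022649765], [0.5450000166893005, 0.21299999952316284]]<stdin>:15: RuntimeWarning: Mean of empty slice.
  ret = um.true_divide(
Traceback (most recent call last):
ValueError: zero-size array to reduction operation maximum which has no identity
```

Run:
```python
from h import *
w,im=pts('t0'); v,u=np.mgrid[:384,:512]; z=w[...,2]
hsv=cv2.cvtColor(im,cv2.COLOR_BGR2HSV)
box=(u>180)&(u<236)&(v>185)&(v<225)
m=(box&(hsv[...,1]>90)).astype(np.uint8); n,lab,st,_=cv2.connectedComponentsWithStats(m); k=1+st[1:,4].argmax(); m=lab==k
def rect(m,l):
    p=w[m][:,:2].astype(np.float32); p=p[~np.isnan(p).any(1)]; r=cv2.minAreaRect(p); print(l,len(p),np.round(r[0],3),np.round(r[1],3),round(r[2],1)); print(np.round(cv2.boxPoints(r).astype(float),3).tolist())
rect(m,'wedge')
for c in range(190,232,4):
    s=m[:,c]; 
    if s.any(): q=w[:,c][s]; print(c,q[[0,-1]].round(3).tolist(),np.nanmedian(q[:,2]).round(4))
for l,b in dict(gouge=(170,243,248,266),offcut=(210,250,136,162)).items():
    rect((u>b[0])&(u<b[1])&(v>b[2])&(v<b[3])&(z>.008),l)
cv2.imwrite('pics/c0.png',cv2.resize(im[170:280,170:360],None,fx=4,fy=4,interpolation=cv2.INTER_CUBIC))
```

```text
wedge 652 [0.517 0.144] [0.058 0.129] 1.3
[[0.487, 0.208], [0.49, 0.079], [0.548, 0.08], [0.545, 0.209]]
190 [[0.532, 0.202, 0.023], [0.487, 0.2, 0.025]] 0.0219
194 [[0.536, 0.191, 0.018], [0.487, 0.189, 0.018]] 0.0194
198 [[0.536, 0.179, 0.018], [0.49, 0.178, 0.016]] 0.0179
202 [[0.539, 0.168, 0.014], [0.491, 0.166, 0.012]] 0.0169
206 [[0.54, 0.156, 0.013], [0.494, 0.154, 0.014]] 0.0141
210 [[0.54, 0.144, 0.011], [0.494, 0.142, 0.012]] 0.0114
214 [[0.543, 0.131, 0.014], [0.498, 0.13, 0.009]] 0.0092
218 [[0.547, 0.12, 0.007], [0.498, 0.118, 0.008]] 0.0082
222 [[0.547, 0.108, 0.004], [0.501, 0.107, 0.005]] 0.0059
226 [[0.548, 0.096, 0.002], [0.502, 0.094, 0.003]] 0.0031
230 [[0.499, 0.082, 0.001], [0.493, 0.082, -0.0]] 0.0009
gouge 342 [0.366 0.151] [0.032 0.198] 1.5
[[0.347, 0.25], [0.352, 0.052], [0.384, 0.053], [0.379, 0.251]]
offcut 433 [0.69  0.088] [0.042 0.09 ] 6.3
[[0.665, 0.131], [0.675, 0.041], [0.716, 0.046], [0.706, 0.136]]
```

View pics/c0.png

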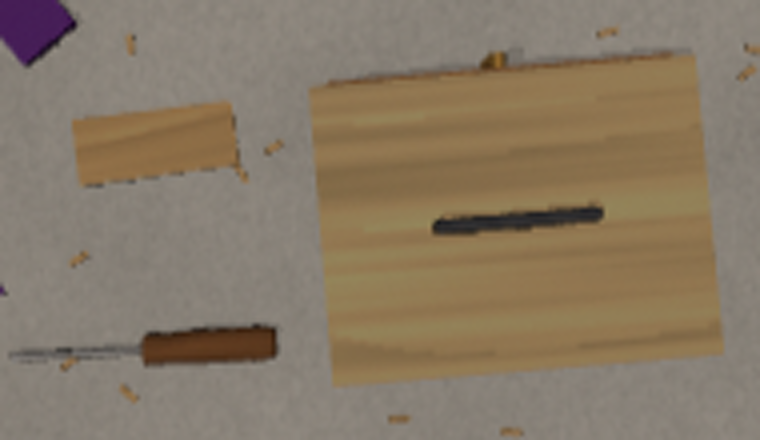

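```bash
cat >> h.py <<'E'
C=np.array([.470,-.114]); YAW=.111
def cw(x,y): c,s=np.cos(YAW),np.sin(YAW); return C+[c*x-s*y,s*x+c*y]
def plan(tx,ty,tz,yaw=YAW,n=10,step=.045):
    o=bot.get_obs(); M=R.from_quat(o['tool_rot']).as_matrix(); p=np.array(o['eef_pos'])
    a=np.arctan2(M[1,2],M[0,2]); t=np.array([tx,ty,tz])
    for i in range(n):
        e=t-p; s=e*min(1,step/max(1e-9,np.linalg.norm(e))); l=np.array([s@[np.sin(a)*-1*-1,-np.cos(a),0],-s[2],s@[np.cos(a),np.sin(a),0]])
        dy=np.clip(yaw-a,-.145,.145); print(np.round(l/.2,3).tolist(),round(-dy/2,3)); p=p+s; a+=dy
def st():
    o=bot.get_obs(); M=R.from_quat(o['tool_rot']).as_matrix(); q=np.array(o['eef_pos'])
    d=q[:2]-C; c,s=np.cos(YAW),np.sin(YAW)
    print('t',round(float(o['clock']),2),'p',q.round(4),'chest',round(c*d[0]+s*d[1],4),round(-s*d[0]+c*d[1],4),'zyaw',np.arctan2(M[1,2],M[0,2]).round(3),'down',M[:,1].round(3),'F',np.round(o['ft_force'],2),'g',round(float(o['grip_width']),4))
E
python3 -c "
from h import *
st();print(cw(.085,.115),cw(.085,.13))
plan(.5417,.0098,.25,n=15)"
```

```text
t 0.1 p [ 0.1833 -0.4646  0.2305] chest -0.3238 -0.3167 zyaw -1.195 down [-0.001  0.002 -1.   ] F [-0.79 -0.42 -0.1 ] g 0.0852
[0.54173809 0.00970791] [0.54007651 0.02461559]
[-0.192, -0.007, -0.117] -0.072
[-0.207, -0.007, -0.088] -0.072
[-0.217, -0.007, -0.057] -0.072
[-0.223, -0.007, -0.025] -0.072
[-0.225, -0.007, 0.007] -0.072
[-0.221, -0.007, 0.04] -0.072
[-0.213, -0.007, 0.071] -0.072
[-0.201, -0.007, 0.101] -0.072
[-0.184, -0.007, 0.129] -0.072
[-0.163, -0.007, 0.154] -0.001
[-0.163, -0.007, 0.155] -0.0
[-0.163, -0.007, 0.155] -0.0
[-0.163, -0.007, 0.155] -0.0
[-0.036, -0.002, 0.034] -0.0
[0.0, -0.0, 0.0] -0.0
```

Request:
move_arm:
  increments:
    - {"grip": 1,"linear": [-0.19,-0.02,-0.12],"twist": -0.07}
    - {"grip": 1,"linear": [-0.2,-0.02,-0.09],"twist": -0.07}
    - {"grip": 1,"linear": [-0.21,-0.02,-0.06],"twist": -0.07}
    - {"grip": 1,"linear": [-0.22,-0.02,-0.03],"twist": -0.07}
    - {"grip": 1,"linear": [-0.22,-0.01,0.0],"twist": -0.07}

```text
clock: 0.6
eef_pos: [0.3133, -0.2837, 0.2457]
tool_rot: [-0.367, 0.607, -0.602, 0.366]
ft_force: [0.3, -0.7, -0.2]
grip_width: 0.0122
```

```bash
python3 -c "
from h import *
st();plan(.5417,.0098,.25,n=12)"
```

```text
t 0.6 p [ 0.3133 -0.2837  0.2457] chest -0.1745 -0.1513 zyaw -0.481 down [-0.004  0.006 -1.   ] F [ 0.34 -0.73 -0.24] g 0.0122
[-0.221, -0.003, 0.04] -0.072
[-0.213, -0.003, 0.072] -0.072
[-0.201, -0.003, 0.102] -0.072
[-0.184, -0.003, 0.13] -0.072
[-0.163, -0.003, 0.155] -0.006
[-0.161, -0.003, 0.157] -0.0
[-0.161, -0.003, 0.157] -0.0
[-0.161, -0.003, 0.157] -0.0
[-0.043, -0.001, 0.042] -0.0
[0.0, -0.0, 0.0] -0.0
[0.0, -0.0, 0.0] -0.0
[0.0, -0.0, 0.0] -0.0
```

Tracks well. Continue.

Request:
move_arm:
  increments:
    - {"grip": 1,"linear": [-0.22,0,0.04],"twist": -0.07}
    - {"grip": 1,"linear": [-0.21,0,0.07],"twist": -0.07}
    - {"grip": 1,"linear": [-0.2,0,0.1],"twist": -0.07}
    - {"grip": 1,"linear": [-0.18,0,0.13],"twist": -0.07}
    - {"grip": 1,"linear": [-0.16,0,0.16],"twist": -0.015}

```text
clock: 1.1
eef_pos: [0.4539, -0.0994, 0.2455]
tool_rot: [-0.532, 0.468, -0.462, 0.533]
ft_force: [0.6, -0.9, 1.4]
grip_width: 0.0003
```

Request:
move_arm:
  increments:
    - {"grip": 1,"linear": [-0.16,0,0.16],"twist": 0}
    - {"grip": 1,"linear": [-0.15,0,0.15],"twist": 0}
    - {"grip": 1,"linear": [-0.1,0,0.1],"twist": 0}
    - {"grip": 1,"linear": [0,0,0],"twist": 0}
    - {"grip": 1,"linear": [0,0,0],"twist": 0}

```text
clock: 1.6
eef_pos: [0.5276, 0.003, 0.2421]
tool_rot: [0.536, -0.466, 0.458, -0.534]
ft_force: [-0.1, 0.8, -0.7]
grip_width: -0.0
```

```bash
python3 -c "
from h import *
st();plan(.5417,.0098,.16,n=6)"
```

```text
t 1.6 p [0.5276 0.003  0.2421] chest 0.0702 0.1099 zyaw 0.146 down [-0.01   0.006 -1.   ] F [-0.12  0.77 -0.71] g -0.0
[-0.013, 0.221, 0.04] 0.017
[-0.012, 0.19, 0.034] -0.0
[0.0, -0.0, 0.0] -0.0
[0.0, -0.0, 0.0] -0.0
[0.0, -0.0, 0.0] -0.0
[0.0, -0.0, 0.0] -0.0
```

Request:
move_arm:
  increments:
    - {"grip": 1,"linear": [-0.02,0.2,0.05],"twist": 0.017}
    - {"grip": 1,"linear": [-0.015,0.15,0.035],"twist": 0}
    - {"grip": 1,"linear": [0,0.05,0],"twist": 0}
    - {"grip": 1,"linear": [0,0,0],"twist": 0}
    - {"grip": 1,"linear": [0,0,0],"twist": 0}

```text
clock: 2.1
eef_pos: [0.5411, 0.0082, 0.1618]
tool_rot: [0.526, -0.477, 0.47, -0.524]
ft_force: [0.7, -0.1, -0.3]
grip_width: 0.0
```

```bash
python3 -c "
from h import *
st()"
```

```text
t 2.1 p [0.5411 0.0082 0.1618] chest 0.0842 0.1136 zyaw 0.105 down [-0.009  0.004 -1.   ] F [ 0.66 -0.08 -0.34] g 0.0
```

Request:
move_arm:
  increments:
    - {"grip": 1,"linear": [0,0.02,0],"twist": 0}
    - {"grip": 1,"linear": [0,0.02,0],"twist": 0}
    - {"grip": 1,"linear": [0,0.02,0],"twist": 0}
    - {"grip": 1,"linear": [0,0.02,0],"twist": 0}
    - {"grip": 1,"linear": [0,0.02,0],"twist": 0}

```text
clock: 2.6
eef_pos: [0.5451, 0.0085, 0.1473]
tool_rot: [-0.522, 0.474, -0.473, 0.528]
ft_force: [2.0, 6.6, 8.0]
grip_width: -0.0002
```

Request:
move_arm:
  increments:
    - {"grip": 1,"linear": [0,0.015,0],"twist": 0}
    - {"grip": 1,"linear": [0,0.015,0],"twist": 0}
    - {"grip": 1,"linear": [0,0.015,0],"twist": 0}
    - {"grip": 1,"linear": [0,0.015,0],"twist": 0}
    - {"grip": 1,"linear": [0,0.015,0],"twist": 0}

```text
clock: 3.1
eef_pos: [0.549, 0.0119, 0.1428]
tool_rot: [-0.518, 0.471, -0.475, 0.534]
ft_force: [-7.6, 0.6, 18.6]
grip_width: 0.0001
```

Request:
move_arm:
  increments:
    - {"grip": 1,"linear": [0,-0.04,0],"twist": 0}
    - {"grip": 1,"linear": [0,-0.06,0],"twist": 0}
    - {"grip": 1,"linear": [0,-0.1,0],"twist": 0}
    - {"grip": 1,"linear": [0,-0.1,0],"twist": 0}
    - {"grip": 1,"linear": [0,0,0],"twist": 0}

```text
clock: 3.6
eef_pos: [0.547, 0.0105, 0.2055]
tool_rot: [-0.519, 0.47, -0.475, 0.533]
ft_force: [-0.5, 0.1, -0.5]
grip_width: 0.0001
```

Run:
```python
from h import *
st(); cam('top','t1'); w,im=pts('t1'); z=w[...,2]; v,u=np.mgrid[:384,:512]
m=(z>.14)&(z<.16)&(u>235)&(u<365)&(v>170)&(v<280); p=w[m][:,:2].astype(np.float32); print(cv2.minAreaRect(p))
A=np.c_[p,np.ones(len(p))]; print(np.linalg.lstsq(A,z[m],rcond=None)[0])
cv2.imwrite('pics/c1.png',cv2.resize(im[130:290,160:360],None,fx=3.5,fy=3.5,interpolation=cv2.INTER_CUBIC))
```

```text
t 3.6 p [0.547  0.0105 0.2055] chest 0.0903 0.1152 zyaw 0.106 down [ 0.018  0.011 -1.   ] F [-0.52  0.08 -0.46] g 0.0001
((0.4734637439250946, -0.14854881167411804), (0.2031971961259842, 0.1905554234981537), 6.111873149871826)
[-0.00317392 -0.00093747  0.15137581]
```

View pics/c1.png

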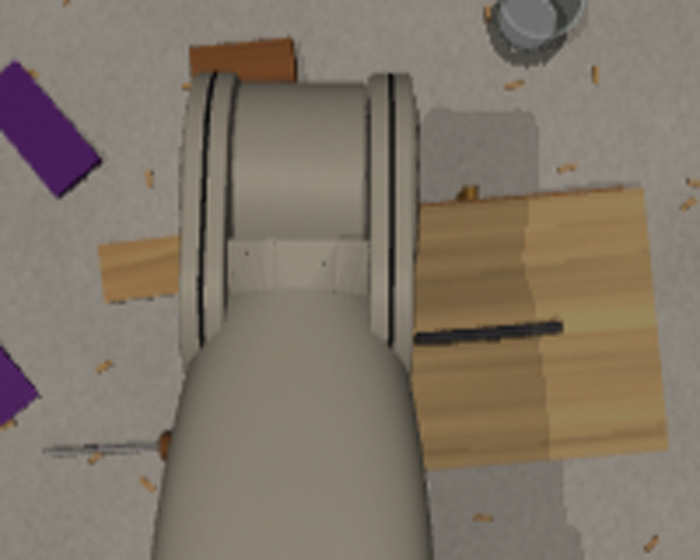

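The chest is level and unmoved after rocking about 7 mm. Next: behind the wedge butt.

```bash
python3 -c "
from h import *
print(cw(.074,.345));plan(.505,.237,.12,n=7)"
```

```text
[0.50532818 0.23707395]
[-0.211, 0.077, -0.016] -0.002
[-0.211, 0.077, -0.015] -0.0
[-0.211, 0.077, -0.015] -0.0
[-0.211, 0.077, -0.015] -0.0
[-0.211, 0.077, -0.015] -0.0
[-0.094, 0.034, -0.007] -0.0
[0.0, -0.0, 0.0] -0.0
```

Request:
move_arm:
  increments:
    - {"grip": 0.76,"linear": [-0.22,0.04,-0.016],"twist": 0}
    - {"grip": 0.76,"linear": [-0.22,0.06,-0.016],"twist": 0}
    - {"grip": 0.76,"linear": [-0.22,0.08,-0.016],"twist": 0}
    - {"grip": 0.76,"linear": [-0.22,0.08,-0.016],"twist": 0}
    - {"grip": 0.76,"linear": [-0.22,0.08,-0.016],"twist": 0}

```text
clock: 4.15
eef_pos: [0.5098, 0.2278, 0.1317]
tool_rot: [-0.517, 0.474, -0.479, 0.528]
ft_force: [0.5, -0.4, -0.3]
grip_width: 0.0202
```

Request:
move_arm:
  increments:
    - {"grip": 0.76,"linear": [-0.12,0.04,-0.008],"twist": 0}
    - {"grip": 0.76,"linear": [0,0,0],"twist": 0}
    - {"grip": 0.76,"linear": [0,0,0],"twist": 0}
    - {"grip": 0.76,"linear": [0,0,0],"twist": 0}
    - {"grip": 0.76,"linear": [0,0,0],"twist": 0}

```text
clock: 4.65
eef_pos: [0.5, 0.2543, 0.1149]
tool_rot: [-0.523, 0.474, -0.475, 0.525]
ft_force: [0.1, -0.7, 0.4]
grip_width: 0.0207
```

```bash
python3 -c "
from h import *
st();plan(.505,.238,.02,n=7)
cam('wrist','w0')"
```

```text
t 4.65 p [0.5    0.2543 0.1149] chest 0.0706 0.3627 zyaw 0.099 down [ 0.004  0.001 -1.   ] F [ 0.14 -0.7   0.45] g 0.0207
[0.039, 0.221, 0.008] -0.006
[0.039, 0.221, 0.007] -0.0
[0.006, 0.032, 0.001] -0.0
[0.0, -0.0, 0.0] -0.0
[0.0, -0.0, 0.0] -0.0
[0.0, -0.0, 0.0] -0.0
[0.0, -0.0, 0.0] -0.0
```

View pics/w0.png

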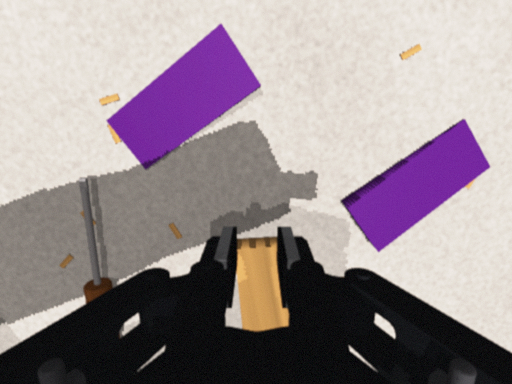

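Wrist view: the wedge butt is at about (258, 240), centred between the fingers. The purple lookalikes are off to both sides.

```bash
python3 -c "
from h import *
w,im=pts('w0')
for u,v in [(380,247),(348,203),(147,164),(258,82),(255,245),(242,245),(272,245),(246,300),(282,300)]: print(u,v,w[v,u].round(3))"
```

```text
380 247 [0.612 0.217 0.021]
348 203 [0.579 0.253 0.016]
147 164 [0.405 0.266 0.003]
258 82 [0.493 0.341 0.023]
255 245 [0.504 0.207 0.018]
242 245 [0.493 0.205 0.017]
272 245 [0.519 0.209 0.019]
246 300 [0.502 0.147 0.013]
282 300 [0.511 0.25  0.153]
```

Request:
move_arm:
  increments:
    - {"grip": 0.76,"linear": [0.02,0.2,0.02],"twist": -0.006}
    - {"grip": 0.76,"linear": [0.0,0.2,0.005],"twist": 0}
    - {"grip": 0.76,"linear": [0,0.06,0],"twist": 0}
    - {"grip": 0.76,"linear": [0,0,0],"twist": 0}
    - {"grip": 0.76,"linear": [0,0,0],"twist": 0}

```text
clock: 5.2
eef_pos: [0.5119, 0.2481, 0.0264]
tool_rot: [-0.521, 0.471, -0.476, 0.53]
ft_force: [0.9, 1.2, 0.4]
grip_width: 0.0208
```

```bash
python3 -c "
from h import *
st()"
```

```text
t 5.2 p [0.5119 0.2481 0.0264] chest 0.0818 0.3552 zyaw 0.104 down [ 0.014  0.005 -1.   ] F [0.9  1.24 0.36] g 0.0208
```

Request:
move_arm:
  increments:
    - {"grip": 0.76,"linear": [0.0,0.04,-0.04],"twist": 0}
    - {"grip": 0.76,"linear": [0.0,0.03,0],"twist": 0}
    - {"grip": 0.76,"linear": [0.02,0.01,0],"twist": 0}
    - {"grip": 0.76,"linear": [0.03,0,0],"twist": 0}
    - {"grip": 0.76,"linear": [0,0,0],"twist": 0}

```text
clock: 5.7
eef_pos: [0.5078, 0.2382, 0.0142]
tool_rot: [-0.518, 0.47, -0.477, 0.533]
ft_force: [-0.4, -0.2, 0.6]
grip_width: 0.0204
```

```bash
python3 -c "
from h import *
st()"
```

```text
t 5.7 p [0.5078 0.2382 0.0142] chest 0.0766 0.3458 zyaw 0.104 down [ 0.022  0.009 -1.   ] F [-0.4  -0.16  0.62] g 0.0204
```

Request:
move_arm:
  increments:
    - {"grip": 0.76,"linear": [0.04,0.015,-0.005],"twist": 0}
    - {"grip": 0.76,"linear": [0.04,0.01,0],"twist": 0}
    - {"grip": 0.76,"linear": [0.05,0,0],"twist": 0}
    - {"grip": 0.76,"linear": [0.05,0,0],"twist": 0}
    - {"grip": 0.76,"linear": [0.05,0,0],"twist": 0}

```text
clock: 6.2
eef_pos: [0.5129, 0.1901, 0.0093]
tool_rot: [-0.517, 0.469, -0.477, 0.534]
ft_force: [0.8, 1.4, 0.6]
grip_width: 0.0207
```

```bash
python3 -c "
from h import *
st()"
```

```text
t 6.2 p [0.5129 0.1901 0.0093] chest 0.0763 0.2975 zyaw 0.105 down [ 0.024  0.011 -1.   ] F [0.79 1.38 0.65] g 0.0207
```

Request:
move_arm:
  increments:
    - {"grip": 0.76,"linear": [0.05,0,0],"twist": 0}
    - {"grip": 0.76,"linear": [0.05,0,0],"twist": 0}
    - {"grip": 0.76,"linear": [0.04,0,0],"twist": 0}
    - {"grip": 0.76,"linear": [0.04,0,0],"twist": 0}
    - {"grip": 0.76,"linear": [0.03,0,0],"twist": 0}

```text
clock: 6.7
eef_pos: [0.5179, 0.1436, 0.0093]
tool_rot: [-0.516, 0.47, -0.477, 0.534]
ft_force: [-0.7, 1.0, 0.1]
grip_width: 0.0204
```

Run:
```python
from h import *
st(); im,d=cam('scene','s1'); cv2.imwrite('pics/c2.png',cv2.resize(im[130:270,170:340],None,fx=4,fy=4,interpolation=cv2.INTER_CUBIC))
```

```text
t 6.7 p [0.5179 0.1436 0.0093] chest 0.0762 0.2507 zyaw 0.103 down [ 0.024  0.011 -1.   ] F [-0.71  1.01  0.1 ] g 0.0204
```

View pics/c2.png

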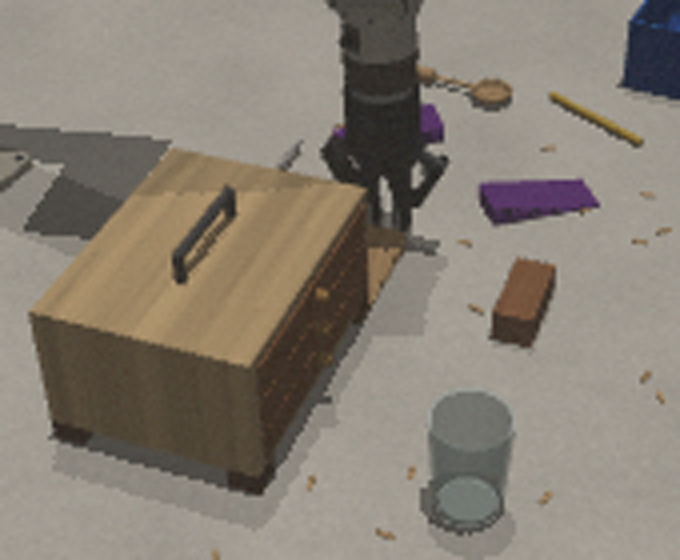

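The scene shows the wedge running straight in at the +x +y leg. Next, slower pushes while watching the force.

Request:
move_arm:
  increments:
    - {"grip": 0.76,"linear": [0.02,0,0],"twist": 0}
    - {"grip": 0.76,"linear": [0.015,0,0],"twist": 0}
    - {"grip": 0.76,"linear": [0.015,0,0],"twist": 0}
    - {"grip": 0.76,"linear": [0.015,0,0],"twist": 0}
    - {"grip": 0.76,"linear": [0.01,0,0],"twist": 0}

```text
clock: 7.25
eef_pos: [0.5196, 0.1273, 0.0092]
tool_rot: [-0.517, 0.47, -0.477, 0.534]
ft_force: [-0.3, 1.0, 0.2]
grip_width: 0.0206
```

Request:
move_arm:
  increments:
    - {"grip": 0.76,"linear": [0.01,0,0],"twist": 0}
    - {"grip": 0.76,"linear": [0.01,0,0],"twist": 0}
    - {"grip": 0.76,"linear": [0.01,0,0],"twist": 0}
    - {"grip": 0.76,"linear": [0.01,0,0],"twist": 0}
    - {"grip": 0.76,"linear": [0.01,0,0],"twist": 0}

```text
clock: 7.75
eef_pos: [0.5201, 0.1221, 0.0093]
tool_rot: [-0.515, 0.472, -0.473, 0.537]
ft_force: [-1.5, 7.4, 0.1]
grip_width: 0.0205
```

Request:
move_arm:
  increments:
    - {"grip": 0.76,"linear": [0.01,0,0],"twist": 0}
    - {"grip": 0.76,"linear": [0.01,0,0],"twist": 0}
    - {"grip": 0.76,"linear": [0.01,0,0],"twist": 0}
    - {"grip": 0.76,"linear": [0.01,0,0],"twist": 0}
    - {"grip": 0.76,"linear": [0.01,0,0],"twist": 0}

```text
clock: 8.25
eef_pos: [0.5199, 0.1223, 0.0096]
tool_rot: [-0.511, 0.475, -0.465, 0.544]
ft_force: [-1.7, 7.3, 1.1]
grip_width: 0.0205
```

```bash
python3 -c "
from h import *
st()"
```

```text
t 8.25 p [0.5199 0.1223 0.0096] chest 0.0758 0.2293 zyaw 0.115 down [ 0.02   0.045 -0.999] F [-1.73  7.26  1.1 ] g 0.0205
```

Request:
move_arm:
  increments:
    - {"grip": 0.76,"linear": [0.015,0,0],"twist": 0}
    - {"grip": 0.76,"linear": [0.015,0,0],"twist": 0}
    - {"grip": 0.76,"linear": [0.015,0,0],"twist": 0}
    - {"grip": 0.76,"linear": [0.015,0,0],"twist": 0}
    - {"grip": 0.76,"linear": [0.015,0,0],"twist": 0}

```text
clock: 8.75
eef_pos: [0.5194, 0.1218, 0.0099]
tool_rot: [-0.507, 0.481, -0.453, 0.554]
ft_force: [-1.8, 9.4, 1.3]
grip_width: 0.0203
```

Run:
```python
from h import *
st(); cam('top','t2'); w,im=pts('t2'); z=w[...,2]; v,u=np.mgrid[:384,:512]
m=(z>.14)&(z<.16)&(u>235)&(u<365)&(v>170)&(v<280); p=w[m]; print(cv2.minAreaRect(p[:,:2].astype(np.float32)))
A=np.c_[p[:,:2],np.ones(len(p))]; print(np.linalg.lstsq(A,p[:,2],rcond=None)[0])
```

```text
t 8.75 p [0.5194 0.1218 0.0099] chest 0.0752 0.2289 zyaw 0.125 down [ 0.014  0.076 -0.997] F [-1.79  9.38  1.34] g 0.0203
((0.46965301036834717, -0.11384731531143188), (0.20315508544445038, 0.26074573397636414), 6.150226593017578)
[-0.00327762 -0.00034841  0.15155002]
```

```bash
cat >> h.py <<'E'
def plan(tx,ty,tz,yaw=YAW,n=10,step=.045):
    o=bot.get_obs(); M=R.from_quat(o['tool_rot']).as_matrix(); p=np.array(o['eef_pos']); t=np.array([tx,ty,tz]); a=np.arctan2(M[1,2],M[0,2])
    for i in range(n):
        e=t-p; L=np.linalg.norm(e)
        if L<5e-4: break
        s=e*min(1,step/L); print(np.round(M.T@s/.2,3).tolist()); p=p+s
    print('twist total',round(-(yaw-a)/2,3),'rows<=.07')
E
python3 -c "
from h import *
plan(.5162,.15,.0105); print('up'); plan(.5194,.1218,.21)"
```

```text
[-0.142, 0.008, 0.002]
twist total 0.007 rows<=.07
up
[-0.017, -0.224, 0.005]
[-0.017, -0.224, 0.005]
[-0.017, -0.224, 0.005]
[-0.017, -0.224, 0.005]
[-0.007, -0.1, 0.002]
twist total 0.007 rows<=.07
```

Request:
move_arm:
  increments:
    - {"grip": 0.76,"linear": [-0.1,0.005,0.0],"twist": 0}
    - {"grip": 0.76,"linear": [-0.06,-0.1,0],"twist": 0}
    - {"grip": 1,"linear": [-0.02,-0.22,0.005],"twist": 0.007}
    - {"grip": 1,"linear": [-0.02,-0.22,0.005],"twist": 0}
    - {"grip": 1,"linear": [-0.02,-0.22,0.005],"twist": 0}

```text
clock: 9.3
eef_pos: [0.5081, 0.1519, 0.1592]
tool_rot: [-0.511, 0.488, -0.455, 0.543]
ft_force: [0.2, 0.4, -0.6]
grip_width: -0.0
```

Request:
move_arm:
  increments:
    - {"grip": 1,"linear": [-0.01,-0.15,0.0],"twist": 0}
    - {"grip": 1,"linear": [0,0,0],"twist": 0}
    - {"grip": 1,"linear": [0,0,0],"twist": 0}
    - {"grip": 1,"linear": [0,0,0],"twist": 0}
    - {"grip": 1,"linear": [0,0,0],"twist": 0}

```text
clock: 9.8
eef_pos: [0.5107, 0.1506, 0.1955]
tool_rot: [-0.508, 0.485, -0.458, 0.545]
ft_force: [-0.1, -0.5, -0.5]
grip_width: -0.0004
```

```bash
python3 -c "
from h import *
st();plan(.5417,.0098,.165)"
```

```text
t 9.8 p [0.5107 0.1506 0.1955] chest 0.0697 0.2585 zyaw 0.11 down [ 0.005  0.064 -0.998] F [-0.11 -0.51 -0.51] g -0.0004
[0.221, 0.033, 0.023]
[0.221, 0.033, 0.023]
[0.221, 0.033, 0.023]
[0.061, 0.009, 0.006]
twist total -0.001 rows<=.07
```

Request:
move_arm:
  increments:
    - {"grip": 1,"linear": [0.2,0.02,0.025],"twist": 0}
    - {"grip": 1,"linear": [0.2,0.02,0.025],"twist": 0}
    - {"grip": 1,"linear": [0.2,0.03,0.025],"twist": 0}
    - {"grip": 1,"linear": [0.09,0.02,0.01],"twist": 0}
    - {"grip": 1,"linear": [0,0,0],"twist": 0}

```text
clock: 10.3
eef_pos: [0.5399, 0.0132, 0.16]
tool_rot: [-0.513, 0.487, -0.453, 0.542]
ft_force: [-1.1, -0.7, -0.5]
grip_width: -0.0003
```

```bash
python3 -c "
from h import *
st();plan(.5415,.0098,.152)"
```

```text
t 10.3 p [0.5399 0.0132 0.16  ] chest 0.0835 0.1187 zyaw 0.115 down [-0.009  0.063 -0.998] F [-1.1  -0.71 -0.49] g -0.0003
[0.02, 0.039, 0.006]
twist total 0.002 rows<=.07
```

Request:
move_arm:
  increments:
    - {"grip": 1,"linear": [0.015,0.03,0.006],"twist": 0}
    - {"grip": 1,"linear": [0.001,0.01,0],"twist": 0}
    - {"grip": 1,"linear": [0.001,0.01,0],"twist": 0}
    - {"grip": 1,"linear": [0.001,0.01,0],"twist": 0}
    - {"grip": 1,"linear": [0.001,0.01,0],"twist": 0}

```text
clock: 10.8
eef_pos: [0.5407, 0.0103, 0.1501]
tool_rot: [-0.515, 0.485, -0.455, 0.541]
ft_force: [-3.7, -3.6, 10.6]
grip_width: 0.0004
```

Request:
move_arm:
  increments:
    - {"grip": 1,"linear": [0.001,0.01,0],"twist": 0}
    - {"grip": 1,"linear": [0.001,0.01,0],"twist": 0}
    - {"grip": 1,"linear": [0.001,0.01,0],"twist": 0}
    - {"grip": 1,"linear": [0.001,0.01,0],"twist": 0}
    - {"grip": 1,"linear": [0.001,0.01,0],"twist": 0}

```text
clock: 11.3
eef_pos: [0.5407, 0.0103, 0.1501]
tool_rot: [-0.517, 0.478, -0.459, 0.542]
ft_force: [-2.8, -5.2, 10.7]
grip_width: 0.0002
```

Run:
```python
from h import *
st(); cam('top','t3'); w,im=pts('t3'); z=w[...,2]; v,u=np.mgrid[:384,:512]
m=(z>.13)&(z<.17)&(u>300)&(u<345)&(v>190)&(v<260); p=w[m]
A=np.c_[p[:,:2],np.ones(len(p))]; print(np.linalg.lstsq(A,p[:,2],rcond=None)[0],len(p))
```

```text
t 11.3 p [0.5407 0.0103 0.1501] chest 0.084 0.1157 zyaw 0.122 down [ 0.003  0.044 -0.999] F [-2.83 -5.21 10.73] g 0.0002
[-0.00097404 -0.00037065  0.15047259] 2950
```

Run:
```python
from h import *
for i in range(4): im,d=cam('scene','s2'); st()
cv2.imwrite('pics/c3.png',cv2.resize(im[150:270,170:340],None,fx=4,fy=4,interpolation=cv2.INTER_CUBIC))
```

```text
t 11.4 p [0.5407 0.0103 0.1501] chest 0.084 0.1157 zyaw 0.122 down [ 0.003  0.044 -0.999] F [-3.61 -3.52 10.75] g -0.0001
t 11.45 p [0.5407 0.0103 0.1501] chest 0.084 0.1157 zyaw 0.122 down [ 0.003  0.044 -0.999] F [-4.41 -3.54 10.9 ] g 0.0001
t 11.5 p [0.5407 0.0103 0.1501] chest 0.084 0.1157 zyaw 0.122 down [ 0.003  0.044 -0.999] F [-4.26 -2.95 10.51] g -0.0
t 11.55 p [0.5406 0.0103 0.15  ] chest 0.084 0.1157 zyaw 0.122 down [ 0.003  0.044 -0.999] F [-4.   -3.56 10.58] g 0.0003
```

View pics/c3.png

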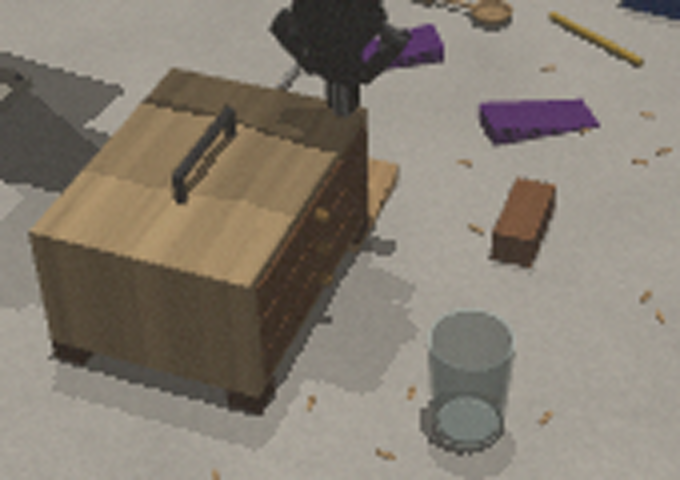

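The fingers press the corner at about 10.7 N. The corner holds at 150 mm, the chest is level, and the wedge is under the leg.

```bash
python3 -c "
from h import *
print(bot.job_done()); st()"
```

```text
the job is handed in; nothing more can be done
None
the job is handed in; nothing more can be done
```

I handed the job in with the fingers still pressing the chest's corner, the chest level, and the wedge snug under the short leg. The hand-in gave no verdict.

- **Rock test:** Pressing the corner moved it down about 7 mm (roughly 0.05 rad, peaking near 19 N). After I lifted off, the top camera showed the chest level and in its place.
- **Wedge:** I pushed it straight in along the table until it stopped. It did not move further at 7 to 9 N. From the finger position I estimate it is about 32 mm in past the leg's outer face and 7 to 9 mm to one side of the leg's middle. I did not measure its final position directly.
- **Final press:** About 10.7 N held steadily. The corner stayed at 150 mm without giving, so no second push was needed. The top plane leaned about 0.001 rad, and the chest was still at its starting position when measured just before this press.
- **Off-plan:** The fingers drifted several millimetres sideways during the first press, and the tool ended up tilted by about 2.5 degrees. There is also a side force of about 4 to 6 N on the wrist during the final press.
- **Bystanders:** I did not re-measure them. None looked disturbed in the last picture, though it did not show all of them.

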